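# Plant a label post in its slanted counter base

### The arm

A 6-joint arm with a two-finger parallel gripper is mounted at the origin on a cart in front of the work surface, level with it; the furniture and walls round the work are solid. World frame = base frame: x ahead of the robot, y to its left, z up, the work surface at z = 0. Lengths are in m, angles in rad, forces in N, time in s.
With the tool pointing down it reaches from about 0.325 to 0.75 m from the base axis. Payload 7.6 kg.
Tool frame: the origin (TCP) lies midway between the tips of the shut fingers; the grasp point (between the pads) lies 19 mm behind it; z points along the fingers, y is the line along which they close (so a half turn about z gives the same grasp; the last joint's range is limited). The gripper opens to 85 mm and grips with 20 to 120 N. Pads are 22 mm wide; open, the fingers measure 114 mm over their backs; the gripper's body (76 mm by 85 mm) begins 54 mm behind the grasp point. The pads swing forward as they close: fully open they stand 13 mm farther back than shut.
Start: joints at [1.109, 0.052, 1.401, -0, 1.689, -0.07], TCP at [0.2, 0.485, 0.208] pointing down, gripper open.
Joint ranges: [-2.9, 2.9], [-0.91, 2.17], [0.12, 2.37], [-1.06, 4.2], [0.26, 2.73], [-2.93, 2.93]. Speed limits (rad/s): [2.57, 2.57, 3.01, 3.14, 3.14, 3.14].

### API

Orientations are given as a unit quaternion [w, x, y, z].
In Python, from workcell import bot, cams gives the robot as it stands.
- The arm moves only by the shell command python3 -m crank 'ROWS' [OPENING] [FORCE]. ROWS is a JSON object of lists of equal length, an entry for each row: "translation": the shift along the tool's x, y, z in m, a list of three; "dr": the turn, a rotation vector about the tool's x, y, z in rad, a list of three. In form: {"translation": [[dx, dy, dz], ...], "dr": [[ax, ay, az], ...]}. A call has 1 to 8 rows; each row shifts and turns the commanded pose from where the row before left it, along the tool's axes as they then stand; what a row does not reach is not made up. A row lasts 1/10 s, in which the tool goes at most 50 mm and 8.59 degrees, less where a joint would pass 70% of its speed; a pose out of reach is approached as far as the arm can. A call with a gripper value outside its range is refused whole. OPENING is the closure, from -1 (fully open) to 1 (shut), set as the call begins (- or left out, the last holds). The fingers move at their own pace and stop on an object; FORCE is the grip in N (left out, the last holds). Time passes only in rows, so rows that do not move let the fingers close. It gives the time, the measured TCP pose, the force, the opening and the grip force at its end, in the units of the state.
- bot.state(): the state, without advancing time (a new reading comes with each control period).
- cams.read_camera(name): name is "side" or "top"; returns a dict with "image" (420x560x3 uint8, red, green, blue), "fov_y" (degrees; the focal length in pixels is half the picture's height over the tangent of half this angle, whatever the lens; pixels are square), "cx", "cy" (the principal point, pixels), "rvec" (rotation vector, rad) and "tvec" (3), from world to camera coordinates, as OpenCV has them. Camera axes: x right, y down, z forward; pixel columns grow to the right and rows downward; lengths in m; the calibration is good to about 2 mm. A picture is of the moment at which its call begins. There is no depth.
- bot.close_job(): hands the job in; it is judged then, once.
The state is a dict: "t": time; "joints": joint angles; "qd": joint speeds; "joint_efforts": joint torques, N m; "position": TCP position; "orientation": TCP orientation; "ft_force": force on the tool from outside, world axes, zero at the start; "moment": the same for the moment, N m; "finger_gap": finger opening in m; "gripper_force": force on a finger pad.
Only numpy, scipy, OpenCV 4.12 (cv2) and the standard library are available. Lean on these libraries where they do the work, as an engineer would, in place of code of your own. Each camera call takes 0.05 s, during which the arm holds its last target. There are 200 camera calls.

### The job

Take the label post out of its wooden storage block and plant it in the slanted metal base, leaning with the sleeve: its pin has to drop all the way into the blind hole in the floor of the sleeve. That hole is out of sight and off-centre by an unknown amount, so feel for it with the pin instead of forcing it, then let go and leave the post standing there; do not disturb the sugar caddy, the cup or the pitcher.

Things in the scene. Friction and masses are not known exactly. Their poses are not given: they have to be found in the camera images.
- flag_post: Label post, loose, about 0.16 kg, 150 mm long. Origin at the centre of the pin's foot, z along the pin to the head. Steel pin, 20 mm diameter, z = 0 to 110 mm, foot chamfered 1.5 mm; wooden head above it; a thin label plate sticks out of the head along +x. It starts upright in the storage block, foot 6 mm above the counter. Which way the label points in the base does not matter.
- post_grip (a point): Centre of the post's wooden head, 130 mm above the pin's foot: the place to grip. The head is 30 (x) x 26 (y) x 40 mm (z = 110 to 150 mm of the post); grip it across its 26 mm y faces. The label plate is 72 mm long, 4 mm thick in y, 38 mm high (z = 112 to 150 mm) and reaches to x = 86 mm. Axes as the post's.
- post_tip (a point): Centre of the pin's foot: the origin of the label post.
- store_block: Fixed wooden storage block 70 x 70 x 50 mm, origin at the centre of its underside, z up; a blind hole of 22 mm diameter, 44 mm deep, in the middle of its top holds the post upright. The pin slides out straight up.
- slant_base: Fixed metal base on the counter, origin on the counter, z up. Foot plate 124 x 100 mm (x = -70 to 54 mm), two cheek plates 70 mm high, and a square sleeve that leans 32 degrees from vertical towards the base's own +x (away from the robot). The sleeve's lower box is 80 mm square outside, its neck 56 mm square.
- mouth (a point): Centre of the open upper end of the sleeve, 112 mm above the counter and 26 mm in +x from the base's origin. Its z points out of the sleeve along the axis (32 degrees from vertical); x and y run square to the throat's walls. Below the mouth the throat is 40 mm wide (square with cut corners: an octagon 40 mm across flats) and 50 mm deep.
- throat_floor (a point): Centre of the throat's flat floor, axes as the mouth's, 50 mm below it. In the floor is one blind round hole parallel to z: 23 mm diameter, 36 mm deep, rim chamfered 1 mm. Its centre is NOT at this point but 5 to 9 mm away from it, in any direction, different every time. Floor and hole are rigid.
- caddy: Bystander, loose: black box of sugar sachets 68 x 120 x 74 mm, origin at the centre of its underside.
- cup: Bystander, loose: thick white espresso cup 62 x 82 x 58 mm, origin at the centre of its underside.
- pitcher: Bystander, loose: small steel-grey milk pitcher 66 x 101 x 81 mm, origin at the centre of its underside.

How it is judged:
By the outcome, as a careful person would: the job done as asked, in the order asked, and still so for the second after the job is handed in, with the robot touching nothing.
It also fails if it takes over 64 s, if anything falls off the work surface, if the arm or the gripper's body presses on something with over 40 N, if the wrist force passes 120 N, or if a joint passes its speed limit or range.

## Working session

There is one attempt and no reset: what is moved stays moved. The work goes in short steps, Python scripts to look and compute and a shell command to move; the robot and the scene stay as the last step left them, time stands still between calls to the robot, and variables do not carry over. Pictures are saved under pics/ and viewed, at most 10 in all, crops included, and the job is handed in when it is done.

```bash
mkdir -p pics; ls
cat > h.py <<'E'
import numpy as np, cv2
from workcell import bot, cams
from scipy.spatial.transform import Rotation as R
def cam(n):
    c=cams.read_camera(n); im=c["image"]; h=im.shape[0]
    f=h/2/np.tan(np.radians(c["fov_y"])/2)
    c["K"]=np.array([[f,0,c["cx"]],[0,f,c["cy"]],[0,0,1]]); c["R"]=cv2.Rodrigues(np.array(c["rvec"],float))[0]; c["t"]=np.array(c["tvec"],float)
    return c
def ray(c,u,v):
    d=c["R"].T@np.linalg.inv(c["K"])@[u,v,1]; return -c["R"].T@c["t"], d
def onz(c,u,v,z):
    o,d=ray(c,u,v); return o+d*(z-o[2])/d[2]
def proj(c,p):
    q=c["K"]@(c["R"]@np.array(p,float)+c["t"]); return q[:2]/q[2]
def tool():
    s=bot.state(); q=s["orientation"]; return np.array(s["position"]),R.from_quat([q[1],q[2],q[3],q[0]]),s
E
python3 - <<'E'
from h import *
for n in("side","top"):
    c=cam(n); cv2.imwrite(f"pics/{n}0.png",c["image"][:,:,::-1]); print(n,c["fov_y"],c["cx"],c["cy"],-c["R"].T@c["t"],c["R"][2])
p,r,s=tool(); print(s)
print(r.as_matrix())
E
```

```text
pics
side 45.90208081699537 276.47569911819966 198.23398505263603 [-0.11935243 -1.18394775  0.7632022 ] [ 0.47668962  0.75874523 -0.44392868]
top 45.078515165690874 286.4921786868175 213.33433020363253 [ 0.42833096 -0.05298209  1.39225581] [ 0.1050213   0.00106192 -0.99446941]
{'t': 0.1, 'joints': array([ 1.10869000e+00,  5.28101611e-02,  1.40164168e+00, -8.96631276e-06,
        1.68860048e+00, -7.02773449e-02]), 'qd': array([-0.00083117, -0.00217635, -0.00228569, -0.00087529, -0.00064733,
       -0.00219219]), 'joint_efforts': array([ 1.28210671e-03, -3.82585502e+01, -3.60984349e+01, -3.16733929e-05,
        4.81309224e-03, -4.40413794e-05]), 'position': array([0.20031951, 0.48494761, 0.2074283 ]), 'orientation': array([-1.87694499e-04,  1.94664074e-01,  9.80869699e-01, -7.05302164e-04]), 'ft_force': array([-0.4030298 , -1.15414511, -0.16185873]), 'moment': array([-0.0424996 ,  0.03142774, -0.00319559]), 'gripper_force': 0.0, 'finger_gap': 0.08544366800130634}
[[-9.24211726e-01  3.81879919e-01 -6.42801678e-04]
 [ 3.81880448e-01  9.24210802e-01 -1.31054429e-03]
 [ 9.36137074e-05 -1.45669379e-03 -9.99998935e-01]]
```

View pics/side0.png

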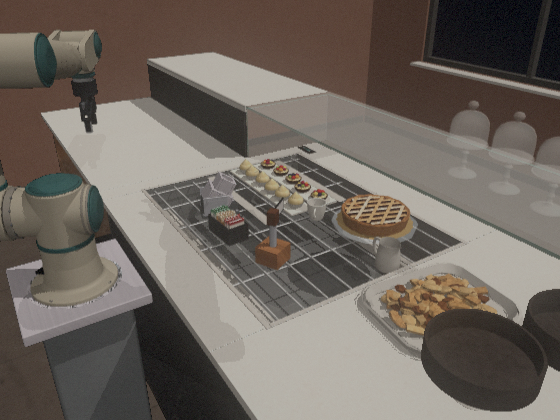

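View pics/top0.png

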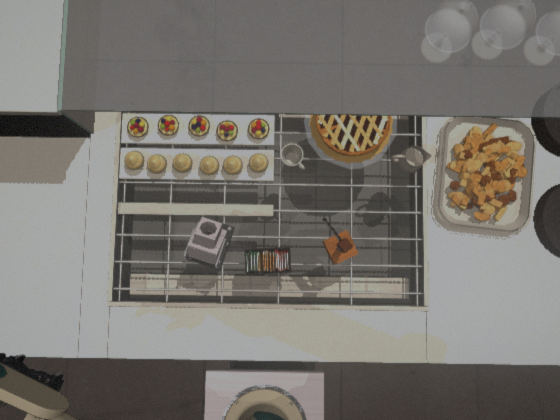

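The top view shows the base at about (209,240), the block with the post at (342,246) and the caddy at (268,261). The cup is at (291,155) and the pitcher at (414,157). The side view shows the block at (273,252) with the head at (273,215), and the base at (216,195). Next I'll enlarge the two that matter.

Run:
```python
from h import *
t=cv2.imread("pics/top0.png"); s=cv2.imread("pics/side0.png")
def crop(im,u,v,w=50,h=37): return cv2.resize(im[v-h:v+h,u-w:u+w],(400,296),interpolation=cv2.INTER_CUBIC)
g=np.vstack([np.hstack([crop(t,209,240),crop(t,342,240)]),np.hstack([crop(s,216,195),crop(s,273,230)])])
g=np.clip(g.astype(float)*1.6,0,255).astype(np.uint8)
cv2.imwrite("pics/z.png",g)
```

```text
(no output)
```

View pics/z.png

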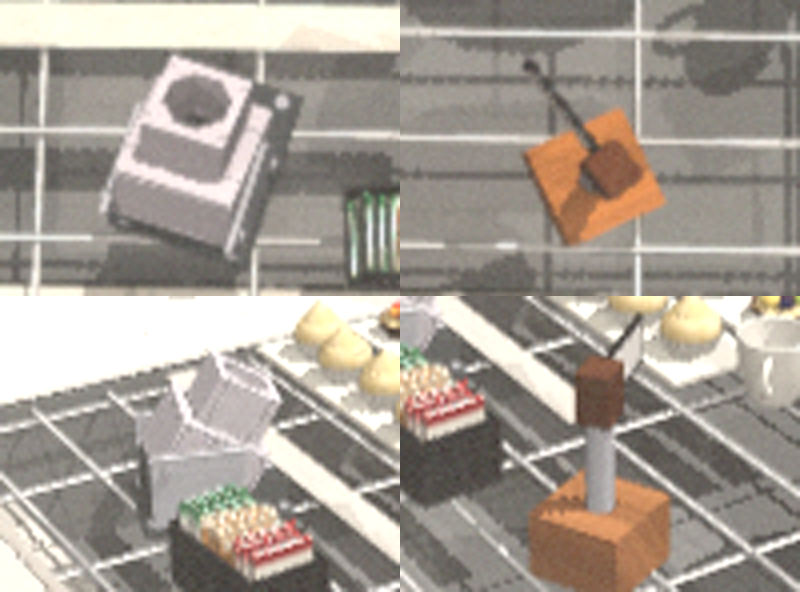

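Top row: the octagonal mouth is centred at zoom (202,101), and the neck's top corners are at (178,57), (252,72), (222,148) and (143,123). The foot plate edge runs from (237,258) to (302,95). The block's top corners are at (525,153), (622,108), (665,203) and (570,245), the head at (611,168), and the label tip at (528,66).

```bash
cat > m.py <<'E'
from h import *
c=cam("top"); s=cam("side")
def tz(x,y,z): # zoom px top row
    ox=159 if x<400 else 292-100
    return onz(c,ox+(x+.5)/4-.5,203+(y+.5)/4-.5,z)
def sz(x,y):
    ox=166 if x<400 else 223-100; oy=158 if x<400 else 193
    return ox+(x+.5)/4-.5, oy+(y-296+.5)/4-.5
def ang(a,b): d=b-a; return np.degrees(np.arctan2(d[1],d[0])),np.linalg.norm(d[:2])
B=[tz(*p,.05) for p in[(525,153),(622,108),(665,203),(570,245)]]
print("block",np.mean(B,0),[ang(B[i],B[(i+1)%4]) for i in range(4)])
hd=tz(611,168,.156); tip=tz(530,66,.15); bc=np.mean(B,0)
print("head",hd,"label yaw",ang(bc,tip),ang(hd,tip))
print("foot",ang(tz(237,258,.006),tz(302,95,.006)))
m=tz(202,101,.112); print("mouth",m, ang(tz(222,148,.0972),tz(252,72,.127)),ang(tz(143,123,.0972),tz(178,57,.127)), ang(tz(252,72,.127),tz(178,57,.127)), ang(tz(222,148,.0972),tz(143,123,.0972)))
N=[tz(*p,z) for p,z in [((178,57),.127),((252,72),.127),((222,148),.0972),((143,123),.0972)]]; print(np.mean(N,0))
inv=lambda p:( (np.array(proj(s,p))-[166-.5+.625-.125,158])*4+[0,296], (np.array(proj(s,p))-[123,193])*4+[0,296])
print("side mouth",inv(m)[0],"neck corners",[inv(p)[0].round() for p in N])
print("side block top",[inv(p)[1].round() for p in B]," head top",inv([*bc[:2],.156])[1],inv([*bc[:2],.116])[1],"label tip",inv(tip)[1])
E
python3 m.py
```

```text
block [ 0.48290354 -0.19598892  0.05      ] [(np.float64(-64.30255955408485), np.float64(0.07127554738395987)), (np.float64(-155.40312700277576), np.float64(0.06876825899394633)), (np.float64(114.5433246014109), np.float64(0.06889564956237294)), (np.float64(26.609955964515482), np.float64(0.06737643801260056))]
head [ 0.48429398 -0.19412869  0.156     ] label yaw (np.float64(38.85703663929718), np.float64(0.08181043933607257)) (np.float64(38.442051655042505), np.float64(0.07956270443759951))
foot (np.float64(-20.253875871393664), np.float64(0.1193569634237733))
mouth [0.52339321 0.14401002 0.112     ] (np.float64(-24.974018258425875), np.float64(0.051244513206909786)) (np.float64(-33.03363117751516), np.float64(0.04766564248018099)) (np.float64(79.41891217620136), np.float64(0.047551253981506336)) (np.float64(73.40678161282649), np.float64(0.05331098068867195))
[0.52376999 0.14618136 0.1121    ]
side mouth [240.7496806  374.54483662] neck corners [array([261., 345.]), array([279., 367.]), array([216., 404.]), array([205., 378.])]
side block top [array([575., 465.]), array([663., 493.]), array([608., 539.]), array([523., 509.])]  head top [590.44036058 363.36008853] [591.04227738 416.43578386] label tip [629.78328168 319.0469845 ]
```

```bash
cat > m2.py <<'E'
from m import *
def tri(tu,su):
    A=[];b=[]
    for cc,(u,v) in((c,tu),(s,su)):
        o,d=ray(cc,u,v); d/=np.linalg.norm(d); P=np.eye(3)-np.outer(d,d); A.append(P); b.append(P@o)
    return np.linalg.solve(sum(A),sum(b))
T=lambda x,y:((159 if x<400 else 192)+(x+.5)/4-.5,203+(y+.5)/4-.5)
print("TRI block",tri(T(595.5,177),sz(601,505.5)),"head",tri(T(611,168),sz(602,366)),"label",tri(T(530,66),sz(641,317)))
# mask check of block top hue in top view
im=c["image"].copy(); hsv=cv2.cvtColor(im,cv2.COLOR_RGB2HSV)
for n,q,box in(("top",c,(225,270,315,370)),("side",s,(230,275,250,295))):
    h=cv2.cvtColor(q["image"],cv2.COLOR_RGB2HSV); m=((h[...,0]<18)&(h[...,1]>120)&(h[...,2]>90)).astype(np.uint8); k=np.zeros_like(m);k[box[0]:box[1],box[2]:box[3]]=1
    cs,_=cv2.findContours(m*k,0,2); q2=max(cs,key=cv2.contourArea); print(n,cv2.minAreaRect(q2),cv2.contourArea(q2))
E
python3 m2.py|tail -3
```

```text
TRI block [ 0.48519454 -0.19744276  0.04725266] head [ 0.48711141 -0.19592711  0.15352405] label [ 0.54947613 -0.14625574  0.15213012]
top ((340.4051208496094, 247.01095581054688), (25.97724723815918, 26.460546493530273), 64.98310089111328) 429.0
side ((276.0000305175781, 248.50003051757812), (30.405588150024414, 26.16295051574707), 45.0) 381.5
```

```bash
python3 -m crank '{"translation":[[-0.0327,-0.0325,0],[-0.0327,-0.0325,0],[-0.0327,-0.0325,0],[-0.0327,-0.0325,0],[-0.0327,-0.0325,0],[-0.0327,-0.0325,0],[-0.0327,-0.0325,0],[-0.0327,-0.0325,0]],"dr":[[0,0,0],[0,0,0],[0,0,0],[0,0,0],[0,0,0],[0,0,0],[0,0,0],[0,0,0]]}' -1
python3 -m crank '{"translation":[[-0.0327,-0.0325,0],[-0.0327,-0.0325,0],[-0.0327,-0.0325,0],[-0.0327,-0.0325,0],[-0.0327,-0.0325,0],[-0.0327,-0.0325,0],[-0.0327,-0.0325,0],[-0.0327,-0.0325,0]],"dr":[[0,0,0],[0,0,0],[0,0,0],[0,0,0],[0,0,0],[0,0,0],[0,0,0],[0,0,0]]}'
python3 -m crank '{"translation":[[0,0,0],[0,0,0],[0,0,0],[0,0,0],[0,0,0],[0,0,0],[0,0,0],[0,0,0]],"dr":[[0,0,0.13],[0,0,0.13],[0,0,0.13],[0,0,0.13],[0,0,0.13],[0,0,0.13],[0,0,0.13],[0,0,0.13]]}'
python3 -m crank '{"translation":[[0,0,0],[0,0,0],[0,0,0],[0,0,0],[0,0,0],[0,0,0],[0,0,0],[0,0,0]],"dr":[[0,0,0.13],[0,0,0.13],[0,0,0.13],[0,0,0.13],[0,0,0.13],[0,0,0.13],[0,0,0.13],[0,0,0.13]]}'
cat > g.py <<'E'
from h import *
p,r,s=tool(); M=r.as_matrix(); print(s["t"],"tcp",p.round(4),"yaw_y",np.degrees(np.arctan2(M[1,1],M[0,1])).round(2),"z",M[:,2].round(3),"j",np.round(s["joints"],2))
d=np.array([.4855,-.196,.117])-p; print("in tool",(M.T@d).round(4))
E
python3 g.py
```

```text
t: 1.1
position: [0.3432, 0.1433, 0.2084]
orientation: [0.0, 0.195, 0.981, 0.0]
ft_force: [0.2, 0.2, -0.3]
finger_gap: 0.0854
gripper_force: 0.0
t: 1.9
position: [0.4858, -0.1971, 0.2081]
orientation: [0.0, 0.195, 0.981, 0.0]
ft_force: [0.0, 1.1, -0.1]
finger_gap: 0.0853
gripper_force: 0.0
t: 2.7
position: [0.4854, -0.1951, 0.2081]
orientation: [-0.0, 0.658, 0.753, 0.0]
ft_force: [0.4, 0.7, -0.1]
finger_gap: 0.085
gripper_force: 0.0
t: 3.5
position: [0.4854, -0.1951, 0.2081]
orientation: [-0.0, 0.945, 0.326, -0.0]
ft_force: [0.9, -0.3, -0.8]
finger_gap: 0.0856
gripper_force: 0.0
3.5 tcp [ 0.4854 -0.1951  0.2081] yaw_y -51.93 z [-0.  0. -1.] j [-0.45  0.05  1.41  0.    1.69  0.45]
in tool [-0.0005  0.0008  0.0911]
```

```bash
python3 -m crank '{"translation":[[0,0,0.015],[0,0,0.015],[0,0,0.015],[0,0,0.015],[0,0,0.015],[0,0,0.01],[0,0,0.006],[0,0,0]],"dr":[[0,0,0],[0,0,0],[0,0,0],[0,0,0],[0,0,0],[0,0,0],[0,0,0],[0,0,0]]}'
python3 -m crank '{"translation":[[0,0,0],[0,0,0],[0,0,0],[0,0,0],[0,0,0],[0,0,0],[0,0,0],[0,0,0]],"dr":[[0,0,0],[0,0,0],[0,0,0],[0,0,0],[0,0,0],[0,0,0],[0,0,0],[0,0,0]]}' 1 40; python3 -m crank '{"translation":[[0,0,0],[0,0,0],[0,0,0]],"dr":[[0,0,0],[0,0,0],[0,0,0]]}'
python3 - <<'E'
from h import *
t=cam("top")["image"][:,:,::-1]; s=cam("side")["image"][:,:,::-1]
def crop(im,u,v,w=50,h=37): return cv2.resize(im[v-h:v+h,u-w:u+w],(400,296),interpolation=cv2.INTER_CUBIC)
cv2.imwrite("pics/g.png",np.clip(np.hstack([crop(t,342,240),crop(s,273,220)])*1.6,0,255).astype(np.uint8)); print(tool()[2])
E
```

```text
t: 4.3
position: [0.4851, -0.195, 0.1163]
orientation: [-0.0, 0.944, 0.329, -0.0]
ft_force: [-0.4, -0.7, -0.8]
finger_gap: 0.0858
gripper_force: 0.0
t: 5.1
position: [0.4858, -0.1953, 0.1177]
orientation: [0.0, 0.944, 0.329, 0.0]
ft_force: [1.3, -0.4, 4.4]
finger_gap: 0.0247
gripper_force: 40.6
t: 5.4
position: [0.4858, -0.1953, 0.1177]
orientation: [0.0, 0.944, 0.329, 0.0]
ft_force: [-0.3, -0.1, 4.9]
finger_gap: 0.0249
gripper_force: 40.7
{'t': 5.5, 'joints': array([-4.52802644e-01,  9.41415059e-02,  1.53812627e+00,  3.23386775e-05,
        1.50812971e+00,  4.48184990e-01]), 'qd': array([ 0.00052957,  0.0009347 ,  0.0017048 , -0.00135479,  0.00051149,
        0.00063741]), 'joint_efforts': array([ 4.52073198e-02, -3.58561635e+01, -3.21382678e+01,  2.74190633e-02,
        6.78004604e-02,  4.15796148e-04]), 'position': array([ 0.48577324, -0.19529039,  0.11775579]), 'orientation': array([4.12146911e-04, 9.44441914e-01, 3.28677826e-01, 4.33018492e-04]), 'ft_force': array([0.17588491, 0.11237969, 5.58480049]), 'moment': array([-0.03369403, -0.0953813 ,  0.04894823]), 'gripper_force': 40.68378746509552, 'finger_gap': 0.025325578894611043}
```

View pics/g.png

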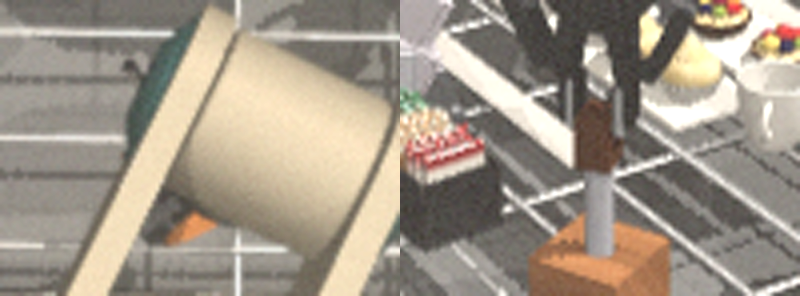

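The side crop shows both pads on the head's y faces, with the right finger tip at about zoom (620,137) and the head spanning rows 97 to 170. I'll check the pad depth by projecting known points.

Run:
```python
from h import *
s=cam("side"); p,r,st=tool(); M=r.as_matrix()
z=lambda q:((proj(s,q)-[223,183])*4+[400,0]).round()
print("tcp",z(p),"padR tip",z(p+M[:,1]*.015),"padL",z(p-M[:,1]*.015),"head top",z([*p[:2],.156]),"bottom",z([*p[:2],.116]), "blocktop",z([*p[:2],.05]))
```

```text
tcp [594. 157.] padR tip [615. 160.] padL [573. 153.] head top [594. 106.] bottom [594. 159.] blocktop [595. 243.]
```

```bash
python3 -m crank '{"translation":[[0,0,0],[0,0,0],[0,0,-0.01],[0,0,-0.02],[0,0,-0.025],[0,0,-0.025],[0,0,-0.025],[0,0,-0.025]],"dr":[[0,0,0],[0,0,0],[0,0,0],[0,0,0],[0,0,0],[0,0,0],[0,0,0],[0,0,0]]}' 1 100
python3 -m crank '{"translation":[[0,0,-0.025],[0,0,-0.025],[0,0,-0.02],[0,0,0],[0,0,0]],"dr":[[0,0,0],[0,0,0],[0,0,0],[0,0,0],[0,0,0]]}'
python3 - <<'E'
from h import *
t=cam("top")["image"][:,:,::-1]; s=cam("side")["image"][:,:,::-1]
def crop(im,u,v,k,w,h): return cv2.resize(im[v-h:v+h,u-w:u+w],None,fx=k,fy=k,interpolation=cv2.INTER_CUBIC)
a=crop(t,209,240,10,20*2//2,30); b=crop(s,218,193,10,20,30)
a=crop(t,209,236,10,28,28);b=crop(s,216,193,10,12,28)
b=crop(s,218,193,16,17,17); b=cv2.copyMakeBorder(b,0,16,0,0,0)
a=a[:560,:250+300]; g=np.hstack([a[:560,:256*1],a[:0].reshape(0,0,3)]) if 0 else None
A=crop(t,209,234,16,12,17); A=crop(t,209,238,12,16,22); B=crop(s,218,193,12,17,22)
g=np.hstack([A,B]); print(g.shape)
cv2.imwrite("pics/b.png",np.clip(g*1.5,0,255).astype(np.uint8))
cv2.imwrite("pics/side1.png",s);cv2.imwrite("pics/top1.png",t)
print(tool()[0])
E
```

```text
t: 6.35
position: [0.4849, -0.1948, 0.2477]
orientation: [-0.001, 0.944, 0.329, -0.001]
ft_force: [0.2, 0.7, -1.6]
finger_gap: 0.0234
gripper_force: 98.9
t: 6.85
position: [0.4853, -0.1951, 0.3162]
orientation: [-0.001, 0.944, 0.329, -0.0]
ft_force: [-0.2, -0.8, -2.2]
finger_gap: 0.0236
gripper_force: 99.0
(528, 792, 3)
[ 0.48502585 -0.19492328  0.31518019]
```

View pics/b.png

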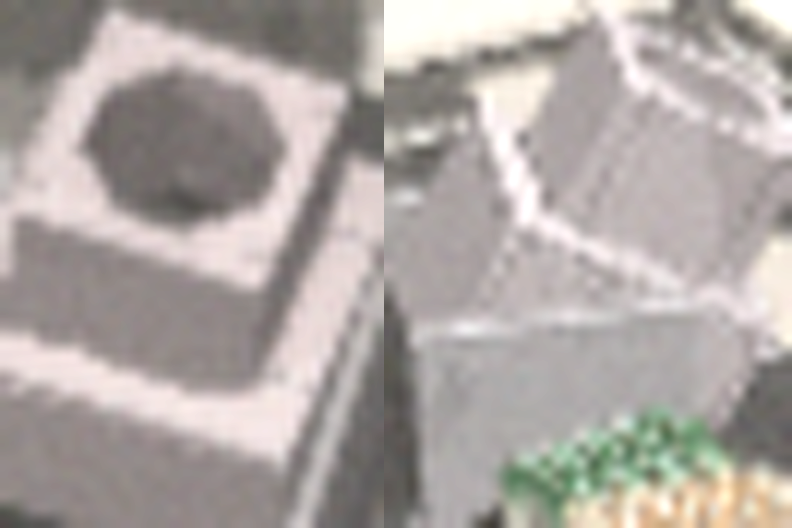

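View pics/side1.png

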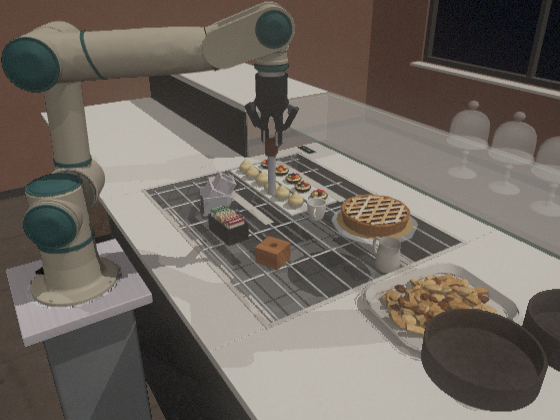

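The zoomed top view has the octagon centred at (184,149) with neck corners at (108,10), (347,92), (268,285) and (15,213), and a darker patch on the visible strip of floor near (180,202). In the side view the rim corners are (605,8), (640,88) and (795,143). The full side view shows the post lifted upright, with the block empty and everything else undisturbed.

```bash
cat > m3.py <<'E'
from h import *
c=cam("top"); s=cam("side")
T=lambda x,y:(193+(x+.5)/12-.5,216+(y+.5)/12-.5)
S=lambda x,y:(201+(x-384+.5)/12-.5,171+(y+.5)/12-.5)
def plane(cc,uv,P,n): o,d=ray(cc,*uv); return o+d*(n@(P-o))/(n@d)
def tri(tu,su):
    A=[];b=[]
    for cc,(u,v) in((c,tu),(s,su)):
        o,d=ray(cc,u,v); d/=np.linalg.norm(d); Q=np.eye(3)-np.outer(d,d); A.append(Q); b.append(Q@o)
    return np.linalg.solve(sum(A),sum(b))
def frame(yaw): return (R.from_euler('z',yaw,degrees=True)*R.from_euler('y',32,degrees=True)).as_matrix()
if __name__=="__main__":
    m=tri(T(184,149),S(700,76)); print("tri mouth",m,"top on z",onz(c,*T(184,149),.112),"side",onz(s,*S(700,76),.112))
    for yaw in(-19,-22):
        F=frame(yaw); m0=onz(c,*T(184,149),.112)
        L=np.array([F.T@(plane(c,T(*q),m0,F[:,2])-m0) for q in[(108,10),(347,92),(268,285),(15,213)]])*1000
        print(yaw,L.round(1).tolist()); 
        e=lambda a,b:np.degrees(np.arctan2(b[1]-a[1],b[0]-a[0])); print("residual yaw",e(L[3],L[0]),e(L[2],L[1]),e(L[1],L[0])-90,e(L[2],L[3])-90, "center",L.mean(0))
        # dark patch on floor
        f0=m0-.05*F[:,2]
        for q in[(180,200),(160,207),(205,205),(180,215),(180,190),(150,210),(130,205),(215,215)]: print(q,((F.T@(plane(c,T(*q),f0,F[:,2])-f0))*1000).round(1)[:2],end=' ')
        print()
    im=cv2.cvtColor(c["image"],cv2.COLOR_RGB2GRAY); print(im[226:238,198:220])
E
python3 m3.py; date
```

```text
tri mouth [0.52480013 0.14607508 0.11348029] top on z [0.52313202 0.14717296 0.112     ] side [0.52804609 0.14822988 0.112     ]
-19 [[26.7, 28.4, -0.0], [27.8, -25.9, 0.0], [-24.6, -28.8, 0.0], [-29.2, 25.7, 0.0]]
residual yaw 2.6947570126256997 3.197014790896656 1.1783025570405101 4.832508188600116 center [ 1.57192301e-01 -1.72896428e-01  8.70856038e-14]
(180, 200) [19.7  5.9] (160, 207) [16.2  9.2] (205, 205) [20.7  0.4] (180, 215) [16.   4.4] (180, 190) [22.1  6.9] (150, 210) [14.6 10.9] (130, 205) [14.  15.3] (215, 215) [19.1 -2.5] 
-22 [[24.9, 29.3, 0.0], [29.4, -24.5, 0.0], [-22.8, -29.8, 0.0], [-30.8, 24.2, 0.0]]
residual yaw 5.218749158518256 5.725387270735661 4.8025024181937255 8.386460338520749 center [ 1.68514187e-01 -1.83682059e-01  1.30729826e-13]
(180, 200) [19.3  5.4] (160, 207) [15.7  8.5] (205, 205) [20.7 -0. ] (180, 215) [15.8  3.7] (180, 190) [21.7  6.5] (150, 210) [13.9 10. ] (130, 205) [13.1 14.5] (215, 215) [19.3 -3.1] 
[[147 144 102  64  77  75  71  73  70  76  78  78  80  79  85  88  88  98
  136 148 147 145]
 [147 133  79  68  76  74  76  72  69  74  76  78 
[... 302 characters left out ...]

  142 150 143  88]
 [150 144 142 114  77  74  73  72  72  64  76  81  75  75  78  73  77 103
  144 148 126  78]
 [151 150 149 142  97  81  71  63  61  58  55  61  68  72  82  84  91 131
  148 146  94  71]
 [154 150 152 148 119  99  87  73  63  66  58  58  70  76  99 115 125 153
  156 140  80  76]
 [139 142 145 146 144 142 124 104  92  85  74  92 112 116 142 149 152 154
  151 110  80  77]
 [100 109 126 138 141 145 148 143 144 127 117 137 147 147 151 152 153 153
  144  86  75  86]
 [ 93  93  95  98 110 125 139 141 143 145 144 146 148 153 151 149 147 145
  113  78  79 103]
 [ 91  90  91  93  93  96  99 109 125 140 139 142 153 153 152 140 139 125
   83  76  86 125]]
Thu Dec  3 21:50:18 UTC 2026
```

Run:
```python
import cv2,numpy as np
s=cv2.imread("pics/side0.png")[80:230,230:490]; t=cv2.imread("pics/top0.png")[0:140,40:300]
f=lambda x:np.clip((cv2.resize(x,None,fx=3,fy=2 if 0 else 2,interpolation=cv2.INTER_CUBIC).astype(float))*1.6,0,255).astype(np.uint8)
cv2.imwrite("pics/gl.png",np.vstack([f(s),f(t)]))
```

```text
(no output)
```

View pics/gl.png

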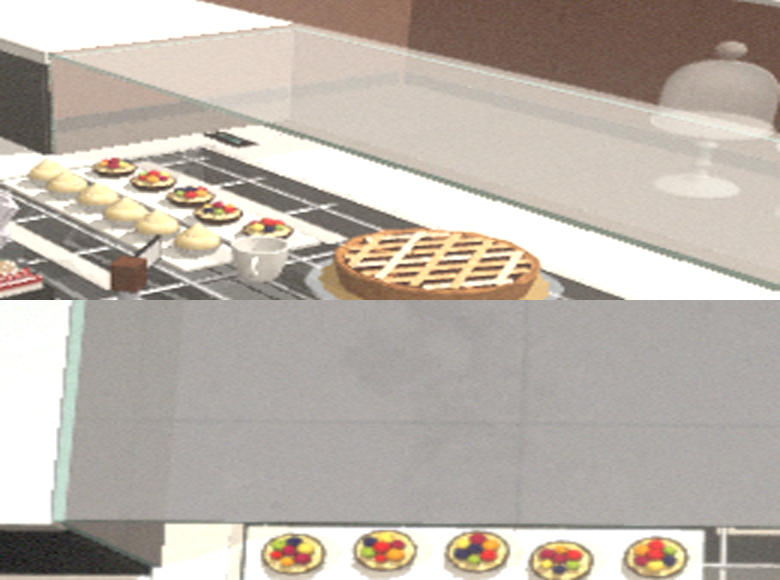

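The picture shows a horizontal glass shelf over the back. Its front-left corner is at top px (60,111) and side px (247,107.5). I'll triangulate it and compute the planned wrist clearance.

```bash
cat > plan.py <<'E'
from m3 import *
mouth=np.array([.5245,.1462,.112]); F=frame(-18); L=.1117
E
python3 - <<'E'
from plan import *
print("glass corner",tri((60,111),(246.7,107.5)), "front edge at z", [onz(c,290,112,z)[0].round(3) for z in(0,.2,.3,.4,.5)])
p,r,st=tool(); M=r.as_matrix(); ax=np.cross(M[:,2],-F[:,2]); a=np.arcsin(np.linalg.norm(ax)); rv=ax/np.linalg.norm(ax)*a
print("dr tool total",M.T@rv, "norm",a)
tgt=mouth+F[:,2]*(L+.03); up=tgt+F[:,2]*.04; print("tgt",tgt,"up",up)
print("tool move to up", M.T@(up-p))
M2=R.from_rotvec(rv).as_matrix()@M; print("F axes in tilted tool:\n",(M2.T@F).round(4))
print("palm 0.15 back",up+F[:,2]*.15)
E
```

```text
glass corner [0.79231796 0.49010327 0.2185117 ] front edge at z [np.float64(0.864), np.float64(0.801), np.float64(0.77), np.float64(0.738), np.float64(0.707)]
dr tool total [ 4.63505375e-01 -3.08634053e-01 -6.29974568e-20] norm 0.5568592383122053
tgt [0.59591442 0.12299605 0.23216842] up [0.61607374 0.11644589 0.26609034]
tool move to up [ 0.2959725  -0.16289218  0.05020749]
F axes in tilted tool:
 [[ 0.5537  0.8327 -0.    ]
 [ 0.8327 -0.5537 -0.    ]
 [-0.     -0.     -1.    ]]
palm 0.15 back [0.69167122 0.09188278 0.39329755]
```

```bash
python3 -m crank '{"translation":[[0.037,-0.0204,0],[0.037,-0.0204,0],[0.037,-0.0204,0],[0.037,-0.0204,0],[0.037,-0.0204,0],[0.037,-0.0204,0],[0.037,-0.0204,0],[0.037,-0.0204,0]],"dr":[[0,0,0],[0,0,0],[0,0,0],[0,0,0],[0,0,0],[0,0,0],[0,0,0],[0,0,0]]}'
python3 -m crank '{"translation":[[0,0,0],[0,0,0],[0,0,0],[0,0,0],[0,0,0],[0,0,0],[0,0,0],[0,0,0]],"dr":[[0.0773,-0.0514,0],[0.0773,-0.0514,0],[0.0773,-0.0514,0],[0.0773,-0.0514,0],[0.0773,-0.0514,0],[0.0773,-0.0514,0],[0,0,0],[0,0,0]]}'
cat > w.py <<'E'
from plan import *
# foot in mouth frame (mm; z from mouth), tool error, and tool move to a goal given in mouth frame
import sys
p,r,st=tool(); M=r.as_matrix(); foot=p+L*M[:,2]
q=F.T@(foot-mouth); print("t",round(st["t"],2),"foot(mm, mouth frame)",(q*1000).round(1),"axis tilt err in F deg",np.degrees((F.T@-M[:,2])[:2]).round(2),"force F",(F.T@st["ft_force"]).round(1),"gap",round(st["finger_gap"],4))
if len(sys.argv)>3:
    g=np.array(list(map(float,sys.argv[1:4])))/1000; print("tool move",(M.T@F@(g-q)).round(4))
e=np.cross(-M[:,2],F[:,2]); print("dr fix",(M.T@e).round(4),"j",np.round(st["joints"],2)); print("F x in tool",(M.T@F[:,0]).round(3),"F y",(M.T@F[:,1]).round(3))
E
python3 w.py 0 0 20
```

```text
t: 7.95
position: [0.6165, 0.1183, 0.3167]
orientation: [-0.0, 0.944, 0.329, -0.0]
ft_force: [0.9, -1.4, -1.4]
finger_gap: 0.0234
gripper_force: 98.9
t: 8.75
position: [0.6125, 0.1162, 0.3139]
orientation: [-0.166, 0.909, 0.316, -0.217]
ft_force: [-0.7, -0.1, 0.0]
finger_gap: 0.0233
gripper_force: 99.6
t 8.85 foot(mm, mouth frame) [-29.8  -0.9 111.6] axis tilt err in F deg [-0.56 -0.16] force F [ 0.7  0.4 -1.4] gap 0.0236
tool move [0.0165 0.0237 0.0919]
dr fix [ 0.0067 -0.0077  0.    ] j [0.04 0.92 0.12 0.36 2.59 1.2 ]
F x in tool [0.552 0.834 0.01 ] F y [ 0.834 -0.552  0.003]
```

```bash
python3 -m crank '{"translation":[[0.0028,0.004,0.015],[0.0028,0.004,0.015],[0.0028,0.004,0.015],[0.0028,0.004,0.015],[0.0028,0.004,0.015],[0.0025,0.0037,0.015],[0,0,0],[0,0,0]],"dr":[[0,0,0],[0,0,0],[0,0,0],[0,0,0],[0,0,0],[0.0067,-0.0077,0],[0,0,0],[0,0,0]]}'; python3 w.py 0 0 10
python3 - <<'E'
from h import *
t=cam("top")["image"][:,:,::-1]; s=cam("side")["image"][:,:,::-1]
def crop(im,u,v,w=33,h=45): return cv2.resize(im[v-h:v+h,u-w:u+w],None,fx=6,fy=6,interpolation=cv2.INTER_CUBIC)
cv2.imwrite("pics/a.png",np.clip(np.hstack([crop(t,209,228),crop(s,222,180)])*1.6,0,255).astype(np.uint8))
E
```

```text
t: 9.65
position: [0.5907, 0.1242, 0.2262]
orientation: [-0.167, 0.907, 0.317, -0.22]
ft_force: [0.6, 0.1, -0.8]
finger_gap: 0.0235
gripper_force: 99.6
t 9.75 foot(mm, mouth frame) [-1.2 -0.5 22. ] axis tilt err in F deg [ 0.09 -0.  ] force F [-0.3  0.2 -0.7] gap 0.0235
tool move [0.0011 0.0007 0.012 ]
dr fix [-0.0013  0.0008  0.    ] j [0.05 0.75 0.58 0.26 2.33 1.08]
F x in tool [ 0.553  0.833 -0.002] F y [ 0.833 -0.553  0.   ]
```

View pics/a.png

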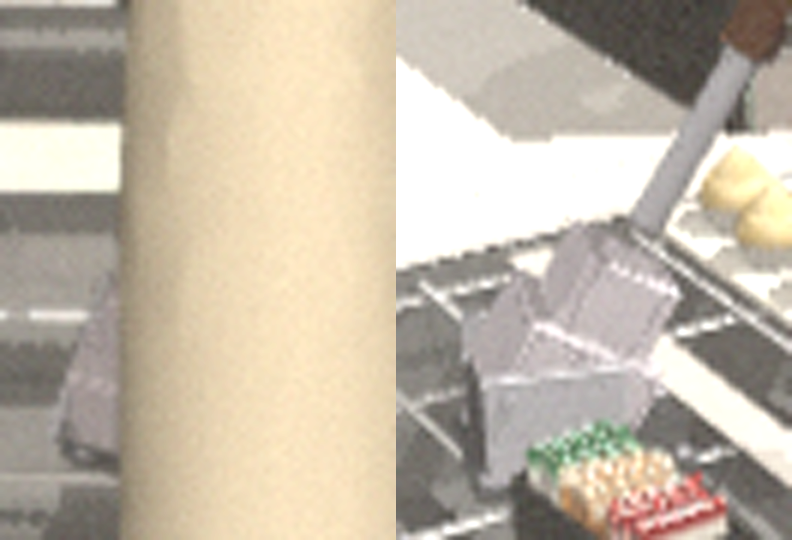

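The side crop shows the pin's foot at (648,228), parallel to the sleeve. Extending the pin 22 mm brings it to about (630,262), which is the rim centre, so it is aligned. Inserting now.

```bash
python3 -m crank '{"translation":[[0.002,0.0018,0.01],[0.0021,0.0017,0.01],[0,0,0.01],[0,0,0.01],[0,0,0.006],[0,0,0],[0,0,0]],"dr":[[0,0,0],[0,0,0],[0,0,0],[0,0,0],[0,0,0],[0,0,0],[0,0,0]]}'; python3 w.py 4 1 -46;  python3 -m crank '{"translation":[[0,0,0.006],[0,0,0.006],[0,0,0.006],[0,0,0.003],[0,0,0],[0,0,0]],"dr":[[0,0,0],[0,0,0],[0,0,0],[0,0,0],[0,0,0],[0,0,0]]}'; python3 w.py 4 1 -50
```

```text
t: 10.55
position: [0.5717, 0.1315, 0.1823]
orientation: [-0.168, 0.907, 0.316, -0.222]
ft_force: [0.8, 0.1, -1.3]
finger_gap: 0.0234
gripper_force: 99.6
t 10.65 foot(mm, mouth frame) [  4.1   0.5 -25.8] axis tilt err in F deg [0.31 0.05] force F [ 0.7  0.1 -0.6] gap 0.0234
tool move [ 0.0004 -0.0003  0.0202]
dr fix [-0.004   0.0037 -0.    ] j [0.06 0.69 0.75 0.25 2.22 1.06]
F x in tool [ 0.554  0.833 -0.005] F y [ 0.833 -0.554 -0.001]
t: 11.25
position: [0.5607, 0.1351, 0.1641]
orientation: [-0.168, 0.907, 0.316, -0.222]
ft_force: [-0.6, -0.2, -1.0]
finger_gap: 0.0234
gripper_force: 99.6
t 11.35 foot(mm, mouth frame) [  3.9   0.5 -47.2] axis tilt err in F deg [0.34 0.06] force F [ 1.2  0.2 -0.8] gap 0.0234
tool move [ 0.0005 -0.0002  0.0028]
dr fix [-0.0044  0.0043  0.    ] j [0.07 0.66 0.83 0.24 2.17 1.05]
F x in tool [ 0.554  0.833 -0.006] F y [ 0.833 -0.554 -0.001]
```

```bash
Z='"dr":[[0,0,0],[0,0,0],[0,0,0],[0,0,0]]'; python3 -m crank '{"translation":[[0.0015,0.0009,0],[0.0015,0.0009,0],[0,0,0]],"dr":[[0,0,0],[0,0,0],[0,0,0]]}' >/dev/null; python3 w.py|head -1; python3 -m crank '{"translation":[[0,0,0.001],[0,0,0.001],[0,0,0]],"dr":[[0,0,0],[0,0,0],[0,0,0]]}' >/dev/null; python3 w.py|head -1
python3 -m crank '{"translation":[[0,0,0.001],[0,0,0.0005],[0,0,0]],"dr":[[0,0,0],[0,0,0],[0,0,0]]}' >/dev/null; python3 w.py|head -1
```

```text
t 11.75 foot(mm, mouth frame) [  7.1   1.9 -47.7] axis tilt err in F deg [0.38 0.08] force F [ 1.  -0.6 -1. ] gap 0.0234
t 12.15 foot(mm, mouth frame) [  7.    2.  -49.1] axis tilt err in F deg [0.32 0.06] force F [0.4 0.1 2.5] gap 0.0236
t 12.55 foot(mm, mouth frame) [  7.2   2.1 -49.2] axis tilt err in F deg [ 0.18 -0.01] force F [0.  0.6 9. ] gap 0.0238
```

```bash
python3 -m crank '{"translation":[[0.0009,-0.0018,0],[0,0,0]],"dr":[[0,0,0],[0,0,0]]}' >/dev/null; python3 w.py|head -1; python3 -m crank '{"translation":[[0.0009,-0.0018,0],[0,0,0]],"dr":[[0,0,0],[0,0,0]]}' >/dev/null; python3 w.py|head -1
python3 -m crank '{"translation":[[-0.0003,-0.0019,0],[0,0,0]],"dr":[[0,0,0],[0,0,0]]}' >/dev/null; python3 w.py|head -1;python3 -m crank '{"translation":[[-0.0003,-0.0019,0],[0,0,0]],"dr":[[0,0,0],[0,0,0]]}' >/dev/null; python3 w.py|head -1
```

```text
t 12.85 foot(mm, mouth frame) [  6.8   3.1 -49.2] axis tilt err in F deg [0.13 0.05] force F [ 3.1 -2.6  8.8] gap 0.0233
t 13.15 foot(mm, mouth frame) [  6.3   4.3 -49.3] axis tilt err in F deg [0.1  0.09] force F [ 4.2 -5.1  9.1] gap 0.0236
t 13.45 foot(mm, mouth frame) [  4.6   5.3 -49.2] axis tilt err in F deg [0.08 0.06] force F [ 3.6 -3.9  8.7] gap 0.0235
t 13.75 foot(mm, mouth frame) [  2.9   6.2 -49.2] axis tilt err in F deg [0.07 0.05] force F [ 4.4 -3.9  7.6] gap 0.0232
```

```bash
python3 -m crank '{"translation":[[-0.001,-0.0015,0],[0,0,0]],"dr":[[0,0,0],[0,0,0]]}' >/dev/null; python3 w.py|head -1; python3 -m crank '{"translation":[[-0.001,-0.0015,0],[0,0,0]],"dr":[[0,0,0],[0,0,0]]}' >/dev/null; python3 w.py|head -1
python3 -m crank '{"translation":[[-0.0017,-0.0007,0],[0,0,0]],"dr":[[0,0,0],[0,0,0]]}' >/dev/null; python3 w.py|head -1;python3 -m crank '{"translation":[[-0.0017,-0.0007,0],[0,0,0]],"dr":[[0,0,0],[0,0,0]]}' >/dev/null; python3 w.py|head -1
python3 -m crank '{"translation":[[-0.0019,0,0],[0,0,0]],"dr":[[0,0,0],[0,0,0]]}' >/dev/null; python3 w.py|head -1;python3 -m crank '{"translation":[[-0.0019,0,0],[0,0,0]],"dr":[[0,0,0],[0,0,0]]}' >/dev/null; python3 w.py 0 0 -49
```

```text
t 14.05 foot(mm, mouth frame) [  1.3   6.5 -49.3] axis tilt err in F deg [0.06 0.03] force F [ 4.6 -3.2  8. ] gap 0.0235
t 14.35 foot(mm, mouth frame) [ -0.5   6.6 -49.3] axis tilt err in F deg [0.04 0.01] force F [ 4.9 -2.5  7.9] gap 0.0232
t 14.65 foot(mm, mouth frame) [ -1.9   6.  -49.3] axis tilt err in F deg [ 0.03 -0.02] force F [ 5.4 -0.5  7.4] gap 0.0234
t 14.95 foot(mm, mouth frame) [ -3.5   5.2 -49.4] axis tilt err in F deg [ 0.03 -0.04] force F [ 4.8 -0.1  7.1] gap 0.0238
t 15.25 foot(mm, mouth frame) [ -4.7   4.  -49.4] axis tilt err in F deg [ 0.04 -0.07] force F [4.7 1.8 7. ] gap 0.0236
t 15.55 foot(mm, mouth frame) [ -6.1   2.6 -49.6] axis tilt err in F deg [ 0.09 -0.07] force F [4.1 2.3 5.8] gap 0.0235
tool move [ 0.0012  0.0065 -0.0006]
dr fix [-0.002 -0.    -0.   ] j [0.07 0.63 0.87 0.25 2.16 1.06]
F x in tool [ 0.553  0.833 -0.002] F y [ 0.833 -0.553  0.001]
```

```bash
python3 -m crank '{"translation":[[-0.0016,0.001,0.0003],[0,0,0]],"dr":[[0,0,0],[0,0,0]]}' >/dev/null; python3 w.py|head -1; python3 -m crank '{"translation":[[-0.0016,0.001,0.0003],[0,0,0]],"dr":[[0,0,0],[0,0,0]]}' >/dev/null; python3 w.py|head -1
python3 -m crank '{"translation":[[-0.0008,0.002,0],[0,0,0]],"dr":[[0,0,0],[0,0,0]]}' >/dev/null; python3 w.py|head -1;python3 -m crank '{"translation":[[-0.0008,0.002,0],[0,0,0]],"dr":[[0,0,0],[0,0,0]]}' >/dev/null; python3 w.py|head -1
python3 -m crank '{"translation":[[0.0003,0.0019,0],[0,0,0]],"dr":[[0,0,0],[0,0,0]]}' >/dev/null; python3 w.py|head -1;python3 -m crank '{"translation":[[0.0003,0.0019,0],[0,0,0]],"dr":[[0,0,0],[0,0,0]]}' >/dev/null; python3 w.py 0 0 -49
```

```text
t 15.85 foot(mm, mouth frame) [ -6.3   1.2 -49.8] axis tilt err in F deg [ 0.09 -0.11] force F [2.9 4.  5.9] gap 0.0235
t 16.15 foot(mm, mouth frame) [ -7.4  -1.9 -52.1] axis tilt err in F deg [0.42 0.09] force F [ 2.1  1.4 -1.6] gap 0.0236
t 16.45 foot(mm, mouth frame) [ -6.5  -3.4 -52.1] axis tilt err in F deg [0.45 0.07] force F [-0.7  3.6 -2.1] gap 0.0236
t 16.75 foot(mm, mouth frame) [ -5.9  -4.6 -52. ] axis tilt err in F deg [0.5  0.03] force F [-3.6  6.1 -2. ] gap 0.0231
t 17.05 foot(mm, mouth frame) [ -4.9  -4.9 -51.9] axis tilt err in F deg [0.56 0.01] force F [-5.9  8.  -1.7] gap 0.0235
t 17.35 foot(mm, mouth frame) [ -4.   -5.3 -51.9] axis tilt err in F deg [ 0.64 -0.01] force F [-7.6  9.7 -0.5] gap 0.0237
tool move [ 0.0066  0.0004 -0.0029]
dr fix [-0.0094  0.006  -0.    ] j [0.06 0.63 0.87 0.24 2.16 1.04]
F x in tool [ 0.55   0.835 -0.011] F y [ 0.835 -0.55   0.   ]
```

It dropped at about (-7.4,-1.9), so the hole is found. I'll go back to that point and lower the pin.

```bash
python3 -m crank '{"translation":[[0.0004,-0.0019,0],[0.0004,-0.0019,0],[0.0004,-0.0019,0],[0.0005,-0.0019,0],[0,0,0]],"dr":[[0,0,0],[0,0,0],[0,0,0],[0,0,0],[0,0,0]]}' >/dev/null; python3 w.py|head -1
python3 -m crank '{"translation":[[0,0,0.002],[0,0,0.002],[0,0,0]],"dr":[[0,0,0],[0,0,0],[0,0,0]]}' >/dev/null; python3 w.py|head -1
python3 -m crank '{"translation":[[0,0,0.002],[0,0,0.002],[0,0,0]],"dr":[[0,0,0],[0,0,0],[0,0,0]]}' >/dev/null; python3 w.py
```

```text
t 17.95 foot(mm, mouth frame) [ -6.7  -1.9 -51.6] axis tilt err in F deg [0.38 0.09] force F [ 0.6  0.7 -1.5] gap 0.0232
t 18.35 foot(mm, mouth frame) [ -6.8  -1.7 -55.8] axis tilt err in F deg [0.39 0.09] force F [ 0.9  0.9 -1.5] gap 0.0235
t 18.75 foot(mm, mouth frame) [ -7.   -1.6 -59.8] axis tilt err in F deg [0.4  0.09] force F [ 0.9  1.1 -1.8] gap 0.0237
dr fix [-0.0049  0.0051 -0.    ] j [0.07 0.61 0.9  0.24 2.14 1.05]
F x in tool [ 0.554  0.833 -0.007] F y [ 0.833 -0.554 -0.002]
```

Free descent. Full depth is about -85 (the floor read about -49.2, plus 36).

```bash
for i in 1 ; do python3 -m crank '{"translation":[[0,0,0.003],[0,0,0.003],[0,0,0]],"dr":[[0,0,0],[0,0,0],[0,0,0]]}' >/dev/null; done; python3 w.py|head -1
python3 -m crank '{"translation":[[0,0,0.003],[0,0,0.003],[0,0,0]],"dr":[[0,0,0],[0,0,0],[0,0,0]]}' >/dev/null; python3 w.py|head -1
python3 -m crank '{"translation":[[0,0,0.003],[0,0,0.003],[0,0,0]],"dr":[[0,0,0],[0,0,0],[0,0,0]]}' >/dev/null; python3 w.py|head -1
python3 -m crank '{"translation":[[0,0,0.002],[0,0,0.002],[0,0,0]],"dr":[[0,0,0],[0,0,0],[0,0,0]]}' >/dev/null; python3 w.py
```

```text
t 19.15 foot(mm, mouth frame) [ -7.   -1.5 -65.8] axis tilt err in F deg [0.4  0.09] force F [ 1.   1.1 -1.3] gap 0.0236
t 19.55 foot(mm, mouth frame) [ -7.1  -1.6 -71.8] axis tilt err in F deg [0.4  0.09] force F [ 0.7  0.3 -3. ] gap 0.0234
t 19.95 foot(mm, mouth frame) [ -7.1  -1.6 -77.8] axis tilt err in F deg [0.4  0.08] force F [ 0.8  0.7 -1.3] gap 0.0234
t 20.35 foot(mm, mouth frame) [ -7.1  -1.6 -81.8] axis tilt err in F deg [0.39 0.08] force F [ 1.6  0.7 -1.8] gap 0.0234
dr fix [-0.0049  0.005   0.    ] j [0.08 0.59 0.97 0.24 2.1  1.05]
F x in tool [ 0.554  0.833 -0.007] F y [ 0.833 -0.554 -0.001]
```

```bash
python3 -m crank '{"translation":[[0,0,0.0015],[0,0,0.001],[0,0,0]],"dr":[[0,0,0],[0,0,0],[0,0,0]]}' >/dev/null; python3 w.py|head -1
python3 -m crank '{"translation":[[0,0,0.001],[0,0,0.0005],[0,0,0]],"dr":[[0,0,0],[0,0,0],[0,0,0]]}' >/dev/null; python3 w.py|head -1
python3 -m crank '{"translation":[[0,0,0.001],[0,0,0.0005],[0,0,0]],"dr":[[0,0,0],[0,0,0],[0,0,0]]}' >/dev/null; python3 w.py|head -1
```

```text
t 20.75 foot(mm, mouth frame) [ -7.1  -1.6 -84.2] axis tilt err in F deg [0.39 0.08] force F [ 1.5  1.2 -2.2] gap 0.0236
t 21.15 foot(mm, mouth frame) [ -7.   -1.5 -85.1] axis tilt err in F deg [0.33 0.06] force F [1.6 0.8 2.8] gap 0.0232
t 21.55 foot(mm, mouth frame) [ -6.8  -1.2 -85.1] axis tilt err in F deg [ 0.18 -0.01] force F [0.9 1.1 9.1] gap 0.0236
```

Bottomed 36 mm below the floor contact, as expected. Releasing and backing out along the axis.

```bash
python3 -m crank '{"translation":[[0,0,-0.001],[0,0,-0.0005],[0,0,0]],"dr":[[0,0,0],[0,0,0],[0,0,0]]}' - 20|tail -2; python3 -m crank '{"translation":[[0,0,0],[0,0,0],[0,0,0],[0,0,0],[0,0,0],[0,0,0],[0,0,0],[0,0,0]],"dr":[[0,0,0],[0,0,0],[0,0,0],[0,0,0],[0,0,0],[0,0,0],[0,0,0],[0,0,0]]}' -1; python3 -m crank '{"translation":[[0,0,-0.01],[0,0,-0.015],[0,0,-0.015],[0,0,-0.015],[0,0,-0.015],[0,0,-0.015],[0,0,-0.01],[0,0,0]],"dr":[[0,0,0],[0,0,0],[0,0,0],[0,0,0],[0,0,0],[0,0,0],[0,0,0],[0,0,0]]}'
python3 -m crank '{"translation":[[0,0,0],[0,0,0],[0,0,0]],"dr":[[0,0,0],[0,0,0],[0,0,0]]}' >/dev/null
python3 - <<'E'
from h import *
t=cam("top")["image"][:,:,::-1]; s=cam("side")["image"][:,:,::-1]
a=s[130:280,150:430]; 
cv2.imwrite("pics/f.png",np.clip(cv2.resize(a,None,fx=2.8,fy=2.8,interpolation=cv2.INTER_CUBIC).astype(float)*1.6,0,255).astype(np.uint8))
E
python3 w.py
```

```text
finger_gap: 0.0238
gripper_force: 100.9
t: 22.65
position: [0.5321, 0.1423, 0.1375]
orientation: [-0.168, 0.907, 0.316, -0.222]
ft_force: [-0.8, 0.7, -0.7]
finger_gap: 0.0853
gripper_force: 0.0
t: 23.45
position: [0.5813, 0.1264, 0.2188]
orientation: [-0.168, 0.907, 0.316, -0.221]
ft_force: [1.6, 0.4, -1.1]
finger_gap: 0.0856
gripper_force: 0.0
t 23.95 foot(mm, mouth frame) [-6.5 -1.4  9.2] axis tilt err in F deg [0.39 0.08] force F [-0.9 -0.3 -0.5] gap 0.0856
dr fix [-0.0049  0.005   0.    ] j [0.05 0.71 0.65 0.26 2.3  1.08]
F x in tool [ 0.554  0.833 -0.007] F y [ 0.833 -0.554 -0.001]
```

View pics/f.png

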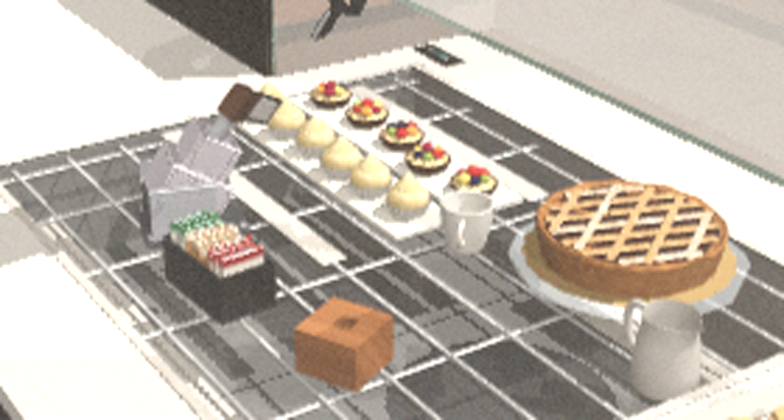

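The post stands in the sleeve with its head low over the mouth, at about (240,105). The caddy, cup and pitcher are undisturbed, and the gripper is clear at (340,15).

```bash
python3 -c "
from workcell import bot
print(bot.close_job())"
```

```text
the job is handed in; nothing more can be done
None
```

The label post stands in the slanted base with its pin bottomed in the blind hole, about 36 mm below the throat floor; the robot has let go and backed clear, the caddy, cup and pitcher look undisturbed, and the job was handed in at about 24 s.

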